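# Weigh the squat canister on its hand scale

### The arm

A 7-joint arm with a two-finger parallel gripper is mounted at the origin on the work surface. World frame = base frame: x ahead of the robot, y to its left, z up, the work surface at z = 0. Lengths are in m, angles in rad, forces in N, time in s.
With the tool pointing down it reaches from about 0.425 to 0.925 m from the base axis. Payload 6.8 kg.
Tool frame: the origin (TCP) lies at the very end of the fingers, on their centre line; the grasp point (between the pads) lies 19 mm behind it; z points along the fingers, y is the line along which they close (so a half turn about z gives the same grasp; the last joint's range is limited). The gripper opens to 85 mm and grips with 20 to 120 N. Pads are 22 mm wide; open, the fingers measure 114 mm over their backs; the gripper's body (76 mm by 85 mm) begins 54 mm behind the grasp point. The pads swing forward as they close: fully open they stand 13 mm farther back than shut.
Start: joints at [1.048, 0.477, 0.022, 1.555, -0.011, 1.109, -0.083], TCP at [0.272, -0.618, 0.231] pointing down, gripper open.
Joint ranges: [-2.96, 2.96], [-0.34, 2.1], [-1.41, 1.46], [0.24, 2.44], [-1.37, 4.51], [0.17, 1.92], [-2.96, 2.96]. Speed limits (rad/s): [2.39, 2.39, 3.14, 3.14, 3.14, 3.14, 3.14].

### API

Orientations are given as a unit quaternion [x, y, z, w].
In Python, from workcell import robot gives the robot as it stands. The module is installed in compiled form; this text tells all that it offers.
- The arm moves only by the tool arm_command, never from a script. Its argument "targets" is a list of rows, each a list of 7 numbers: the turn, a rotation vector about the tool's x, y, z in rad, then the shift along the tool's x, y, z in mm, then the finger opening in mm, from 0 to 85.4. In form: [[ax, ay, az, x, y, z, fingers], ...]. A call has 1 to 10 rows; each row shifts and turns the commanded pose from where the row before left it, along the tool's axes as they then stand; what a row does not reach is not made up. A row lasts 1/8 s, in which the tool goes at most 62.5 mm and 10.7 degrees, less where a joint would pass 70% of its speed; a pose out of reach is approached as far as the arm can. A call is refused whole if a number of a shift passes 62.5 or a number of a turn 0.188, either way. A call with a gripper value outside its range is refused whole. The fingers move at their own pace and stop on an object; "squeeze" is the grip in N (left out, the last holds). Time passes only in rows, so rows that do not move let the fingers close. It gives the time, the measured TCP pose, the force, the opening and the grip force at its end, in the units of the state.
- robot.sense(): the state, without advancing time (a new reading comes with each control period).
- robot.camera(name): name is "scene" or "top" or "wrist"; returns a dict with "pixels" (480x640x3 uint8, red, green, blue), "intrinsics" (3x3 intrinsics, pixels), "world_to_cam" (4x4, takes a point from world to camera coordinates); the wrist camera has in their place "mount" (4x4, takes a point from camera to tool coordinates, whose origin is the TCP and whose axes are the flange's). Camera axes: x right, y down, z forward; pixel columns grow to the right and rows downward; lengths in m; the calibration is good to about 2 mm. The wrist camera is an equidistant fisheye: a pixel r from the principal point sees the ray r / f radians off the axis. A picture is of the moment at which its call begins: read the wrist's pose just before it. There is no depth.
- robot.hand_in(): hands the job in; it is judged then, once.
The state is a dict: "time_s": time; "qpos": joint angles; "joint_vel": joint speeds; "joint_efforts": joint torques, N m; "position": TCP position; "eef_rot": TCP orientation; "ft_force": force on the tool from outside, world axes, zero at the start; "torque": the same for the moment, N m; "gripper_width": finger opening in m; "finger_force": force on a finger pad.
Only numpy, scipy, OpenCV 4.12 (cv2) and the standard library are available. Lean on these libraries where they do the work, as an engineer would, in place of code of your own. Each camera call takes 0.05 s, during which the arm holds its last target. There are 200 camera calls.

### The job

Two lidded steel canisters each have a spring hand scale clipped to their handle. Weigh the squat one: raise it by its scale's black handle until it hangs clear of the table by a few centimetres and hold it still there for two seconds so that the pointer can be read. Then set it down gently, flat and upright inside the square metal tray and let go; leave the tall canister alone.

Things in the scene. Friction and masses are not known exactly. Their poses are not given: they have to be found in the camera images.
- squat_canister_grip (a point): Centre of the squat canister's scale handle: black level bar 18 mm thick (its x), 80 long (its y), 22 high; the scale's grey case (26 x 52 x 70 mm, white faces) tops out 34 mm below, joined by a 14 x 22 mm neck. z up. At rest 229 mm above the canister's underside. Pulled up, case and bar slide straight up to 60 mm against a 220 N/m spring; let down, they sink back to 229 mm and stand firm.
- squat_canister: Squat canister: plain closed steel cylinder, 100 mm diameter, 75 mm high to its lid, loose on the table (z = 0); overall 240 mm tall with the scale clipped on its wire handle. 0.5 to 0.75 kg plus 0.14 kg of scale: it leaves the table once the bar has risen about 23 to 34 mm, then hangs from it without tilting against the scale. Origin: centre of its underside; z up.
- tray: Square shallow tray of bare metal, outside 170 x 170 mm, rim 22 mm high, walls 4 mm, floor 4 mm thick, fixed to the table. Origin: centre of its underside; x and y along its sides.
- tall_canister: The tall canister, to be left alone: plain steel cylinder 80 mm diameter, 135 mm high to its lid, with an identical scale on top; overall 300 mm tall. Origin: centre of its underside.
Things that resemble listed ones, but are neither listed nor needed, are in the scene too. What is shaped like the squat_canister but yellow is not meant.

How it is judged:
On the way:
1. the squat canister hangs still from its scale, at least 15 mm clear of the table, for 1 s: the scale is drawn out by 15 mm or more (height (world z) of squat_canister above 0.015 m and z of squat_canister_grip in the frame of squat_canister above 0.244 m and linear speed of squat_canister below 0.04 m/s and angle between squat_canister's own z axis and vertical below 0.35 rad), for 1 s.
At the end, for the whole second after the job is handed in: The squat canister stands at rest and upright (within 7 degrees) on the floor of the tray, wholly inside its rim: its centre within 40 mm of the tray's centre along each side and its underside less than 10 mm above the tray's underside (x of squat_canister in the frame of tray between -0.04 and 0.04 m and y of squat_canister in the frame of tray between -0.04 and 0.04 m and z of squat_canister in the frame of tray below 0.01 m and angle between squat_canister's own z axis and vertical below 0.12 rad and linear speed of squat_canister below 0.02 m/s); the robot touches nothing.
It fails at once if the squat canister is set down hard (more than 45 N on the tray) (contact force between squat_canister and tray above 45 N).
It fails at once if the tall canister is shifted by more than 30 mm or tipped more than 20 degrees (distance of tall_canister from where it was at the start of the episode above 0.03 m or angle between tall_canister's own z axis and vertical above 0.35 rad).
It also fails if it takes over 54 s, if anything falls off the work surface, if the arm or the gripper's body presses on something with over 40 N, if the wrist force passes 120 N, or if a joint passes its speed limit or range.

## Working session

There is one attempt and no reset: what is moved stays moved. The work goes in short steps, Python scripts to look and compute and a tool call to move; the robot and the scene stay as the last step left them, time stands still between calls to the robot, and variables do not carry over. Pictures are saved under pics/ and viewed, at most 10 in all, crops included, and the job is handed in when it is done.

Besides the shell and the picture viewer there is one more tool, called as name([rows], argument=value, ...), one row to a line, values as JSON. arm_command: Moves the arm, as the interface text tells. Its arguments: {"type":"object","properties":{"targets":{"type":"array"},"squeeze":{"type":"number"}},"required":["targets"]}

```bash
mkdir -p pics; python3 - <<'E'
from workcell import robot
import cv2,pickle
d={}
s=robot.sense();print({k:s[k] for k in("time_s","position","eef_rot","gripper_width","ft_force")})
for n in("scene","top","wrist"):
    c=robot.camera(n);d[n]=c;cv2.imwrite(f"pics/{n}0.png",c["pixels"][:,:,::-1])
    print(n,c["intrinsics"].round(1).tolist(),(c["world_to_cam"] if n!="wrist" else c["mount"]).round(4).tolist())
d["s"]=s
pickle.dump(d,open("d0.pkl","wb"))
E
```

```text
{'time_s': 0.0, 'position': array([ 0.2718152 , -0.61721474,  0.23034146]), 'eef_rot': array([ 9.78563444e-01,  2.05943644e-01, -2.49798606e-04, -8.60051984e-04]), 'gripper_width': 0.08579496808148297, 'ft_force': array([ 0.24995304, -0.27765135, -0.14472661])}
scene [[567.1, 0.0, 324.9], [0.0, 567.1, 240.4], [0.0, 0.0, 1.0]] [[-0.7084, 0.7056, 0.0145, 0.4248], [0.5045, 0.5206, -0.6888, -0.1375], [-0.4936, -0.4806, -0.7248, 1.4667], [0.0, 0.0, 0.0, 1.0]]
top [[470.5, 0.0, 323.4], [0.0, 470.5, 235.7], [0.0, 0.0, 1.0]] [[-0.0144, -0.9998, -0.0135, -0.0217], [-0.9924, 0.0159, -0.122, 0.5596], [0.1222, 0.0116, -0.9924, 1.2756], [0.0, 0.0, 0.0, 1.0]]
wrist [[371.6, 0.0, 323.7], [0.0, 371.6, 235.6], [0.0, 0.0, 1.0]] [[-0.0004, -0.9548, -0.2973, 0.0757], [1.0, -0.0002, -0.0006, 0.0005], [0.0005, -0.2973, 0.9548, -0.1425], [0.0, 0.0, 0.0, 1.0]]
```

View pics/scene0.png

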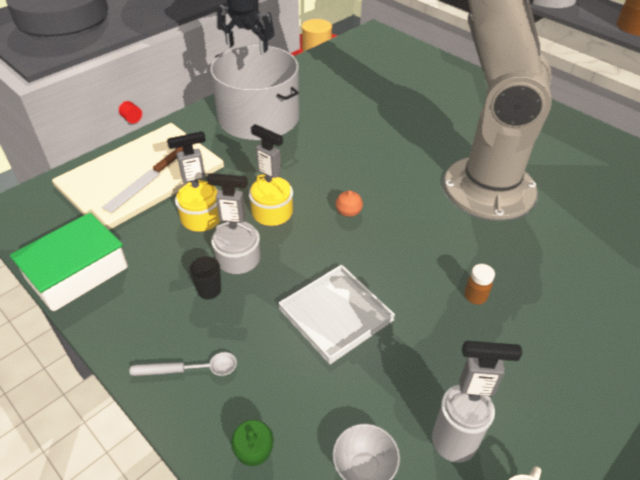

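View pics/top0.png

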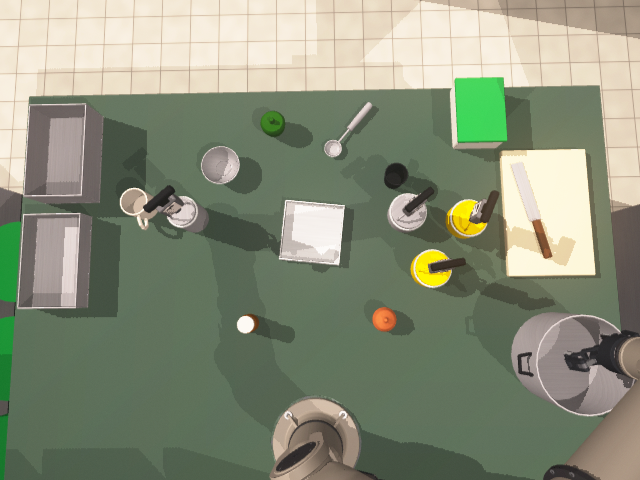

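The scene view shows the grey squat canister at (236,247) with its bar at (227,181), and two yellow lookalikes beside it. The tray is at (336,312) and the tall canister at (462,420). In the top view the squat's bar is near (418,201), its lid near (408,211), and the tray corners run from about (285,201) to (344,265). I'll zoom in for pixel positions.

```bash
cat > h.py <<'E'
import numpy as np
def ray(c,uv,z):
    K=c["intrinsics"];T=c["world_to_cam"];R=T[:3,:3];o=-R.T@T[:3,3]
    d=R.T@np.linalg.solve(K,[uv[0],uv[1],1.]);return o+d*(z-o[2])/d[2]
def proj(c,p):
    q=c["world_to_cam"][:3]@np.append(p,1);q=c["intrinsics"]@q;return q[:2]/q[2]
E
python3 - <<'E'
import cv2,pickle,numpy as np
from h import *
d=pickle.load(open("d0.pkl","rb"))
t=d["top"];a=t["pixels"][170:270,370:510];b=d["scene"]["pixels"][150:290,150:310]
for n in("top",):
  print("bar",ray(t,(418,201),.229),"lid",ray(t,(408,211),.075))
print("scene bar",ray(d["scene"],(227,181),.229))
print("tray",[ray(t,p,.022).round(3)[:2] for p in((285,201),(344,206),(340,265),(279,260))])
f=lambda i,k:cv2.resize(i[:,:,::-1],None,fx=k,fy=k,interpolation=cv2.INTER_CUBIC)
A=f(a,5);B=f(b,4)
cv2.imwrite("pics/a1.png",A);cv2.imwrite("pics/b1.png",B)
C=f(t["pixels"][190:275,270:350],4);cv2.imwrite("pics/c1.png",C)
E
```

```text
bar [ 0.61483742 -0.25890076  0.229     ] lid [ 0.61783705 -0.26058593  0.075     ]
scene bar [ 0.61964926 -0.25850769  0.229     ]
tray [array([0.662, 0.078]), array([ 0.644, -0.089]), array([ 0.478, -0.075]), array([0.494, 0.095])]
```

View pics/a1.png

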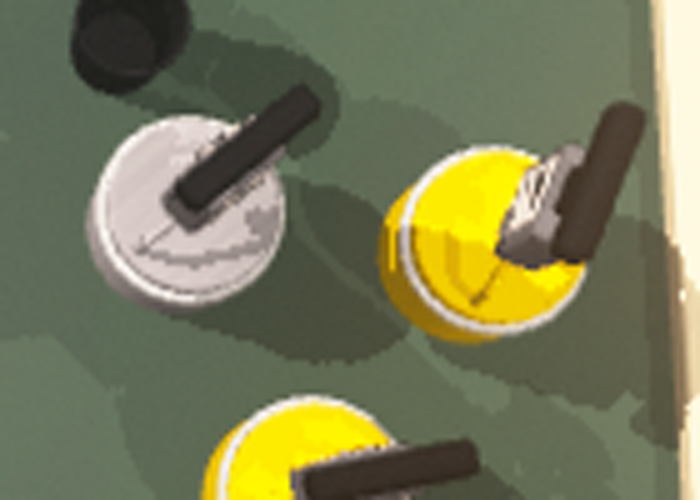

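arm_command([
  [0,0,0,0,0,-60,85],
  [0,0,0,0,0,-60,85],
  [0,0,0,0,0,-60,85],
  [0,0,0,0,0,-20,85],
])

```text
time_s: 0.65
position: [0.2724, -0.6187, 0.4362]
eef_rot: [0.979, 0.206, 0.001, 0.003]
ft_force: [-0.3, -1.1, 0.1]
gripper_width: 0.085
finger_force: 0.0
```

The squat's bar runs from about crop (185,200) to (310,95), so its centre is at image (419.6,199), and the lid is at (408,211). That puts the bar near (0.616, -0.26), pointing about -50°. I'll go above it and turn.

arm_command([
  [0,0,0,46,-19,0,85],
  [0,0,0,46,-19,0,85],
  [0,0,0,46,-19,0,85],
  [0,0,0,46,-19,0,85],
  [0,0,0,46,-19,0,85],
  [0,0,0,46,-19,0,85],
  [0,0,0,46,-19,0,85],
  [0,0,0,46,-19,0,85],
  [0,0,0,46,-19,0,85],
  [0,0,0,46,-19,0,85],
], squeeze=60)

```text
time_s: 1.9
position: [0.6173, -0.2573, 0.4309]
eef_rot: [0.979, 0.206, -0.0, -0.0]
ft_force: [0.8, -0.6, 1.1]
gripper_width: 0.0855
finger_force: 0.0
```

arm_command([
  [0,0,-0.185,0,0,0,85],
  [0,0,-0.185,0,0,0,85],
  [0,0,-0.185,0,0,0,85],
  [0,0,-0.185,0,0,0,85],
  [0,0,-0.185,0,0,0,85],
  [0,0,-0.185,0,0,0,85],
  [0,0,-0.185,0,0,0,85],
  [0,0,-0.185,0,0,0,85],
  [0,0,-0.185,0,0,0,85],
  [0,0,-0.185,0,0,0,85],
])

```text
time_s: 3.15
position: [0.6163, -0.2585, 0.4308]
eef_rot: [0.422, 0.907, -0.0, -0.0]
ft_force: [0.3, -0.3, -0.1]
gripper_width: 0.0849
finger_force: 0.0
```

```bash
python3 - <<'E'
from workcell import robot
import cv2,pickle
from scipy.spatial.transform import Rotation as R
s=robot.sense();c=robot.camera("wrist")
pickle.dump((s,c),open("d1.pkl","wb"));cv2.imwrite("pics/w1.png",c["pixels"][:,:,::-1])
print(s["time_s"],s["position"],s["eef_rot"],s["qpos"].round(2));print(R.from_quat(s["eef_rot"]).as_matrix().round(3))
E
```

```text
3.15 [ 0.61630096 -0.25851448  0.43082138] [ 4.21754025e-01  9.06710182e-01 -6.51551245e-05 -4.29019156e-04] [ 0.62  0.41 -0.48  1.25  0.19  1.53  0.87]
[[-0.644  0.765 -0.001]
 [ 0.765  0.644  0.   ]
 [ 0.001 -0.    -1.   ]]
```

View pics/w1.png

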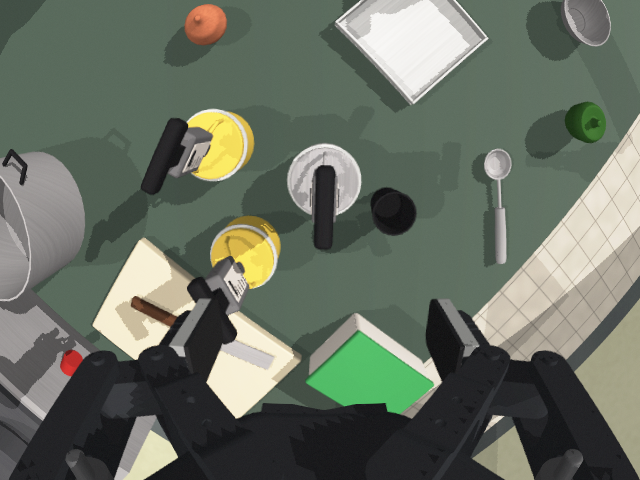

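The wrist view shows the bar standing upright in the picture from (325,167) to (323,247), centred between the open fingers. The tray's opposite corners are at (336,23) and (487,39).

```bash
cat >> h.py <<'E'
from scipy.spatial.transform import Rotation as Ro
def wray(s,c,uv,z):
    K=c["intrinsics"];v=np.array([uv[0]-K[0,2],uv[1]-K[1,2]]);r=np.hypot(*v);th=r/K[0,0]
    d=np.append(v/r*np.sin(th),np.cos(th));M=c["mount"];R=Ro.from_quat(s["eef_rot"]).as_matrix()
    o=s["position"]+R@M[:3,3];d=R@M[:3,:3]@d;return o+d*(z-o[2])/d[2]
E
python3 - <<'E'
import pickle
from h import *
s,c=pickle.load(open("d1.pkl","rb"));t=pickle.load(open("d0.pkl","rb"))["top"]
a=wray(s,c,(324.5,168),.24);b=wray(s,c,(323.5,246),.24);m=(a+b)/2
print(a,b,m,np.degrees(np.arctan2(*(b-a)[1::-1])),np.linalg.norm(b-a))
print("top bar",ray(t,(419.6,199),.24), "lid w",wray(s,c,(324,180),.075))
R=Ro.from_quat(s["eef_rot"]).as_matrix();print("tool shift",R.T@(m-s["position"]))
print("tray",(wray(s,c,(336,23),.022)+wray(s,c,(487,39),.022))/2)
E
```

```text
[ 0.59347818 -0.23109376  0.24      ] [ 0.64036358 -0.28821117  0.24      ] [ 0.61692088 -0.25965247  0.24      ] -50.61879206130806 0.07389613585656198
top bar [ 0.61742134 -0.2607258   0.24      ] lid w [ 0.61627618 -0.25891779  0.075     ]
tool shift [-1.40770289e-03 -1.67415623e-04  1.90820518e-01]
tray [0.573603   0.00167886 0.022     ]
```

arm_command([
  [0,0,0,-1,0,40,85],
  [0,0,0,0,0,40,85],
  [0,0,0,0,0,40,85],
  [0,0,0,0,0,30,85],
  [0,0,0,0,0,30,85],
  [0,0,0,0,0,20,85],
  [0,0,0,0,0,19,85],
  [0,0,0,0,0,0,85],
  [0,0,0,0,0,0,85],
])

```text
time_s: 4.32
position: [0.6178, -0.2594, 0.2133]
eef_rot: [0.425, 0.905, 0.0, 0.001]
ft_force: [0.3, -0.9, 0.2]
gripper_width: 0.085
finger_force: 0.0
```

arm_command([
  [0,0,0,0,0,0,40],
  [0,0,0,0,0,0,25],
  [0,0,0,0,0,0,10],
  [0,0,0,0,0,0,8],
  [0,0,0,0,0,0,8],
  [0,0,0,0,0,0,8],
  [0,0,0,0,0,0,8],
], squeeze=60)

```text
time_s: 5.2
position: [0.6172, -0.2594, 0.2126]
eef_rot: [0.425, 0.905, -0.0, 0.0]
ft_force: [-0.8, -0.4, 4.0]
gripper_width: 0.0168
finger_force: 59.0
```

arm_command([
  [0,0,0,0,0,-7,8],
  [0,0,0,0,0,-8,8],
  [0,0,0,0,0,-8,8],
  [0,0,0,0,0,-8,8],
  [0,0,0,0,0,-8,8],
  [0,0,0,0,0,-8,8],
  [0,0,0,0,0,-8,8],
  [0,0,0,0,0,-8,8],
  [0,0,0,0,0,-8,8],
  [0,0,0,0,0,-4,8],
])

```text
time_s: 6.45
position: [0.6174, -0.2593, 0.2881]
eef_rot: [0.425, 0.905, 0.0, 0.0]
ft_force: [-0.0, 0.7, -7.4]
gripper_width: 0.017
finger_force: 58.3
```

arm_command([
  [0,0,0,0,0,0,8],
  [0,0,0,0,0,0,8],
  [0,0,0,0,0,0,8],
  [0,0,0,0,0,0,8],
  [0,0,0,0,0,0,8],
  [0,0,0,0,0,0,8],
  [0,0,0,0,0,0,8],
  [0,0,0,0,0,0,8],
  [0,0,0,0,0,0,8],
  [0,0,0,0,0,0,8],
])

```text
time_s: 7.7
position: [0.6171, -0.2593, 0.2873]
eef_rot: [0.425, 0.905, 0.0, 0.0]
ft_force: [-0.4, 0.0, -6.7]
gripper_width: 0.0169
finger_force: 58.3
```

```bash
python3 - <<'E'
from workcell import robot
import cv2
s=robot.sense();c=robot.camera("scene")
cv2.imwrite("pics/s2.png",cv2.resize(c["pixels"][100:320,120:410,::-1],None,fx=2.7,fy=2.7,interpolation=cv2.INTER_CUBIC))
print(s["position"],s["ft_force"])
E
```

```text
[ 0.61711296 -0.25926879  0.28728902] [-0.35658747  0.03053319 -6.71709937]
```

View pics/s2.png

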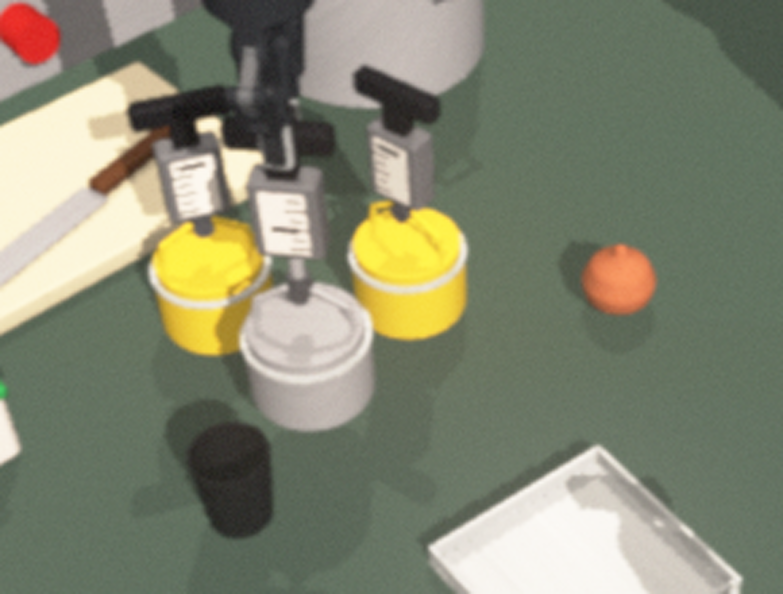

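The canister hangs clear and level. Its base is at crop (310,420) with the shadow detached, and the pointer is drawn out. I'll hold longer, then carry it gently to the tray.

arm_command([
  [0,0,0,0,0,0,8],
  [0,0,0,0,0,0,8],
  [0,0,0,0,0,0,8],
  [0,0,0,0,0,0,8],
  [0,0,0,0,0,0,8],
  [0,0,0,0,0,0,8],
  [0,0,0,0,0,0,8],
  [0,0,0,0,0,0,8],
  [0,0,0,0,0,-10,8],
  [0,0,0,0,0,-10,8],
])

```text
time_s: 9.0
position: [0.6174, -0.2593, 0.3084]
eef_rot: [0.424, 0.905, 0.0, 0.0]
ft_force: [-0.2, 0.2, -6.0]
gripper_width: 0.017
finger_force: 58.5
```

arm_command([
  [0,0,0,3,2,0,8],
  [0,0,0,7,4,0,8],
  [0,0,0,11,6,0,8],
  [0,0,0,14,8,0,8],
  [0,0,0,16,9,0,8],
  [0,0,0,16,9,0,8],
  [0,0,0,16,9,0,8],
  [0,0,0,16,9,0,8],
  [0,0,0,16,9,0,8],
  [0,0,0,16,9,0,8],
])

```text
time_s: 10.25
position: [0.59, -0.1101, 0.3074]
eef_rot: [0.425, 0.905, 0.0, 0.0]
ft_force: [-0.7, 0.2, -6.8]
gripper_width: 0.0173
finger_force: 58.4
```

arm_command([
  [0,0,0,16,9,0,8],
  [0,0,0,16,9,0,8],
  [0,0,0,16,9,0,8],
  [0,0,0,15,9,0,8],
  [0,0,0,13,8,0,8],
  [0,0,0,10,6,0,8],
  [0,0,0,7,4,0,8],
  [0,0,0,4,2,0,8],
  [0,0,0,2,1,0,8],
  [0,0,0,0,0,0,8],
])

```text
time_s: 11.5
position: [0.5707, 0.001, 0.3073]
eef_rot: [0.425, 0.905, -0.0, 0.0]
ft_force: [-0.1, -0.2, -6.9]
gripper_width: 0.017
finger_force: 58.4
```

```bash
python3 - <<'E'
from workcell import robot
import cv2,pickle
s=robot.sense();c=robot.camera("scene");t=robot.camera("top")
pickle.dump((s,c,t),open("d3.pkl","wb"))
f=lambda i:cv2.resize(i[:,:,::-1],None,fx=2.5,fy=2.5,interpolation=cv2.INTER_CUBIC)
cv2.imwrite("pics/s3.png",cv2.hconcat([f(c["pixels"][190:380,260:410]),f(t["pixels"][130:320,235:395])]))
print(s["time_s"],s["position"],s["ft_force"],s["eef_rot"])
E
```

```text
11.5 [0.57073644 0.00104607 0.30726949] [-0.06649623 -0.18111866 -6.87495948] [ 4.24663571e-01  9.05351227e-01 -7.32035472e-05  2.93424506e-05]
```

View pics/s3.png

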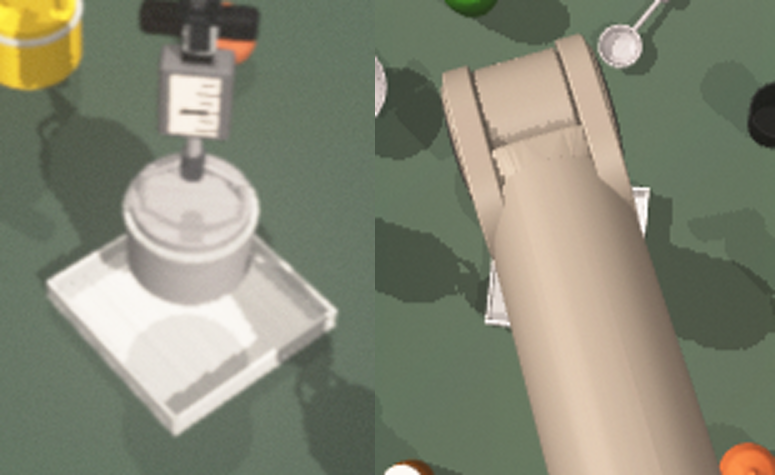

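The left view shows the canister hanging upright over the tray. The top view is blocked by the arm, but the TCP is at (0.571, 0.001), within about 3 mm of the tray centre. I'll lower it gently.

arm_command([
  [0,0,0,0,0,4,8],
  [0,0,0,0,0,8,8],
  [0,0,0,0,0,8,8],
  [0,0,0,0,0,8,8],
  [0,0,0,0,0,8,8],
  [0,0,0,0,0,6,8],
  [0,0,0,0,0,4,8],
  [0,0,0,0,0,3,8],
  [0,0,0,0,0,3,8],
  [0,0,0,0,0,3,8],
])

```text
time_s: 12.85
position: [0.5708, 0.0013, 0.2523]
eef_rot: [0.424, 0.905, 0.0, 0.0]
ft_force: [-0.2, -0.5, -7.7]
gripper_width: 0.017
finger_force: 58.4
```

arm_command([
  [0,0,0,0,0,3,8],
  [0,0,0,0,0,3,8],
  [0,0,0,0,0,3,8],
  [0,0,0,0,0,3,8],
  [0,0,0,0,0,3,8],
  [0,0,0,0,0,3,8],
  [0,0,0,0,0,3,8],
  [0,0,0,0,0,3,8],
  [0,0,0,0,0,3,8],
  [0,0,0,0,0,3,8],
])

```text
time_s: 14.1
position: [0.5708, 0.0014, 0.2224]
eef_rot: [0.425, 0.905, 0.0, 0.0]
ft_force: [-1.3, 1.2, -2.2]
gripper_width: 0.017
finger_force: 59.1
```

arm_command([
  [0,0,0,0,0,2,8],
  [0,0,0,0,0,2,8],
  [0,0,0,0,0,1,8],
  [0,0,0,0,0,0,8],
])

```text
time_s: 14.6
position: [0.5708, 0.0014, 0.2174]
eef_rot: [0.424, 0.905, 0.0, 0.0]
ft_force: [-1.9, 0.3, -1.4]
gripper_width: 0.0173
finger_force: 59.2
```

arm_command([
  [0,0,0,0,0,0,22],
  [0,0,0,0,0,0,30],
  [0,0,0,0,0,0,50],
  [0,0,0,0,0,0,85],
  [0,0,0,0,0,0,85],
  [0,0,0,0,0,0,85],
])

```text
time_s: 15.35
position: [0.5707, 0.0013, 0.2173]
eef_rot: [0.425, 0.905, 0.0, 0.0]
ft_force: [0.3, 0.8, 1.2]
gripper_width: 0.0851
finger_force: 0.0
```

arm_command([
  [0,0,0,0,0,-15,85],
  [0,0,0,0,0,-20,85],
  [0,0,0,0,0,-30,85],
  [0,0,0,0,0,-40,85],
  [0,0,0,0,0,-40,85],
  [0,0,0,0,0,-20,85],
  [0,0,0,0,0,0,85],
])

```text
time_s: 16.23
position: [0.5715, 0.0018, 0.3849]
eef_rot: [0.424, 0.905, 0.001, 0.002]
ft_force: [0.9, 0.3, 0.6]
gripper_width: 0.0847
finger_force: 0.0
```

```bash
python3 - <<'E'
from workcell import robot
import cv2,pickle
s=robot.sense();c=robot.camera("scene");t=robot.camera("wrist")
pickle.dump((s,c,t),open("d4.pkl","wb"))
cv2.imwrite("pics/s4.png",cv2.hconcat([cv2.resize(c["pixels"][190:380,260:410,::-1],(379,480)),t["pixels"][:,130:550,::-1]]))
print(s["time_s"],s["position"],s["ft_force"])
E
```

```text
16.225 [0.57150622 0.0017572  0.38488373] [0.86787908 0.31492604 0.62729175]
```

View pics/s4.png

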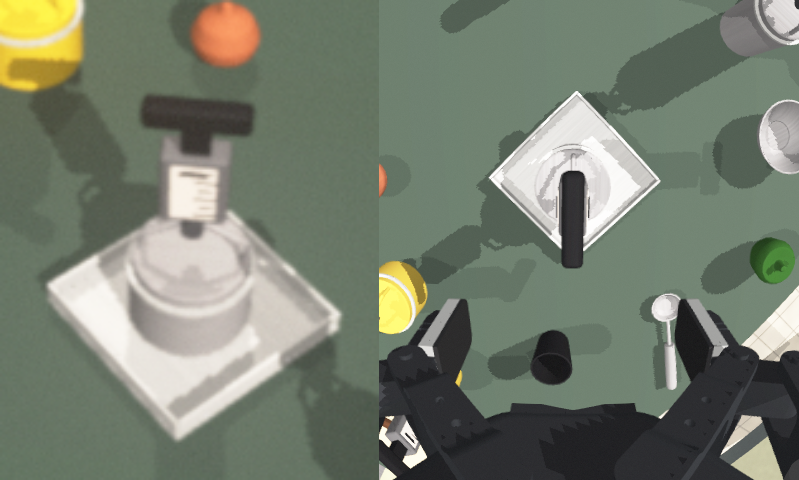

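The canister stands upright in the tray, with its base at crop (190,340) and its lid at (573,178) centred between the tray corners at (490,180) and (660,180). The gripper is clear.

```bash
python3 -c "
from workcell import robot
print(robot.hand_in())"
```

```text
the job is handed in; nothing more can be done
None
```

I raised the squat canister by its scale and held it still for just over two seconds, then set it down upright near the centre of the tray, let go and handed the job in at about 16 s; the tall canister was left alone, and no verdict came back.

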